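Stamp the waiting carton

TASK

Two identical bench stamps stand at the packing station; one has a small carton lying under it, the other is empty. Stamp the carton: press the round black plunger head of the stamp that holds it straight down to its stop, hold it there for a moment, then let it spring back up. Leave the carton lying in its stamp and do not press the empty stamp.

Things in the scene. Friction and masses are not known exactly. Their poses are not given: they have to be found in the camera images.
- head_a (a point): Centre of the top of the plunger head of the stamp that holds the carton: a black mushroom knob 40 mm across, its flat top 28 mm across and 158 mm above the table at rest. It moves only straight down. The stamp is fixed: a grey base 150 x 110 x 12 mm, a column at its far side and an arm 40 mm wide (top at 112 mm) through which the plunger goes. Site x points from the open front to the column
- plunger_a (a joint): Travel of that plunger in m: 0 up at rest, 0.014 down at its firm stop (head's top then 144 mm above the table). A spring resists, with about 2.5 N at the start and 7 N at the stop, and lifts it again when let go
- head_b (a point): The same point of the other, identical stamp, which is empty (no carton under it)
- carton_mid (a point): Centre of the small red carton, 51 x 75 x 29 mm (x, y, z of its axes), that lies flat on the base of the one stamp between three low steel fences, under the pad

How it is judged:
On the way:
1. the plunger of the stamp that holds the carton is pressed down to its stop (at least 12.5 of its 14 mm) and held there for 0.1 s (value of joint plunger_a above 0.0125 m), for 0.1 s.
At the end, for the whole second after the job is handed in: the pressed plunger has sprung back up (within 2 mm of its rest) and the carton still lies flat (within 8 degrees) on the base under it, its centre within 15 mm of the plunger's axis (value of joint plunger_a below 0.002 m and horizontal distance between carton_mid and head_a below 0.015 m and angle between carton_mid's own z axis and vertical below 0.15 rad and height (world z) of carton_mid below 0.035 m); the robot touches nothing.
It fails at once if the plunger of the empty stamp is pressed by more than 4 mm (distance of head_b from where it was at the start of the episode above 0.004 m).
It also fails if it takes over 29 s, if anything falls off the work surface, if the arm or the gripper's body presses on something with over 40 N, if the wrist force passes 120 N, or if a joint passes its speed limit or range.

ROBOT

A 6-joint arm with a two-finger parallel gripper is mounted at the origin on the work surface; the furniture and walls round the work are solid. World frame = base frame: x ahead of the robot, y to its left, z up, the work surface at z = 0. Lengths are in m, angles in rad, forces in N, time in s.
With the tool pointing down it reaches from about 0.325 to 0.9 m from the base axis. Payload 3.5 kg.
Tool frame: the origin (TCP) lies at the very end of the fingers, on their centre line; the grasp point (between the pads) lies 19 mm behind it; z points along the fingers, y is the line along which they close (so a half turn about z gives the same grasp; the last joint's range is limited). The gripper opens to 85 mm and grips with 20 to 120 N. Pads are 22 mm wide; open, the fingers measure 114 mm over their backs; the gripper's body (76 mm by 85 mm) begins 54 mm behind the grasp point. The pads swing forward as they close: fully open they stand 13 mm farther back than shut.
Start: joints at [1.009, 0.276, -0.026, 1.268, 0, 1.467], TCP at [0.277, 0.56, 0.231] pointing down, gripper open.
Joint ranges: [-3.12, 3.12], [-0.85, 1.88], [-1.08, 1.24], [-1.95, 2.15], [-1.57, 1.53], [-3.14, 3.14]. Speed limits (rad/s): [2.57, 2.57, 3.14, 3.14, 3.14, 3.14].

INTERFACE

Orientations are given as a rotation vector (axis times angle).
In Python, from workcell import * gives the robot as it stands. Calls block until the motion is done:
- move_pose(position, orientation): joint-space move of the TCP to a pose.
- line_to(position, max_speed=0.15, frame=None, contact_N=None): straight line of the TCP; frame=None keeps the orientation; max_speed is the mean speed in m/s. With contact_N (N) it stops when the force on the tool has changed by that much, and returns True; else False.
- move_j(angles): joint-space move.
- let_go() and clamp(newtons=None): open the fingers fully, or close them until they stop; newtons is the grip in N (None keeps the last).
- pause(seconds).
- solve_ik(position, orientation): joint angles nearest the present ones, or None.
- snapshot(name): name is "scene" or "top" or "wrist"; returns (picture, depth): 480x640x3 uint8, red, green, blue; 480x640 float32, m along the optical axis (not along the pixel's ray), 0 where there is no reading.
- calibration(name): a dict with "fovy" (degrees; the focal length in pixels is half the picture's height over the tangent of half this angle, whatever the lens; pixels are square), "cx", "cy" (the principal point, pixels), "rvec" (rotation vector, rad) and "tvec" (3), from world to camera coordinates, as OpenCV has them. Camera axes: x right, y down, z forward; pixel columns grow to the right and rows downward; lengths in m; the calibration is good to about 2 mm. A picture is of the moment at which its call begins: read the wrist's pose just before it. calibration takes no time and is no camera call; for the wrist camera it gives the pose at the moment of the call.
A pose or a line that the arm cannot do raises Unreachable and nothing moves.
- job_done(): hands the job in; it is judged then, once.
Readings, each from a call of its own:
- get_clock(): time.
- get_qpos(): joint angles.
- get_qd(): joint speeds.
- get_joint_torque(): joint torques, N m.
- get_ee_pos(): TCP position.
- get_orientation(): TCP orientation.
- get_ft_force(): force on the tool from outside, world axes, zero at the start.
- get_wrist_torque(): the same for the moment, N m.
- get_grip_width(): opening from 0.0 (shut) to 1.0 (fully open).
- get_gripper_force(): force on a finger pad.
Only numpy, scipy, OpenCV 4.12 (cv2) and the standard library are available. Lean on these libraries where they do the work, as an engineer would, in place of code of your own. Each camera call takes 0.05 s, during which the arm holds its last target. There are 200 camera calls.

## Working session

There is one attempt and no reset: what is moved stays moved. The work goes in short steps, each a Python script; the robot and the scene stay as the last script left them, time stands still between calls to the robot, and variables do not carry over. Pictures are saved under pics/ and viewed, at most 10 in all, crops included, and the job is handed in when it is done.

```bash
mkdir -p pics; ls
python3 - <<'E'
from workcell import *
import cv2, numpy as np
for n in ("scene","top"):
    p,d=snapshot(n); cv2.imwrite(f"pics/{n}0.png",p[:,:,::-1]); np.savez(f"pics/{n}0.npz",p=p,d=d); c=calibration(n); print(n,c)
print(get_clock(),get_orientation(),get_ee_pos())
E
```

```text
pics
scene {'fovy': 52.17487027729287, 'cx': 323.8177625643604, 'cy': 247.06912278899568, 'rvec': array([ 1.0653581 , -2.27359004,  1.16755763]), 'tvec': array([0.34935349, 0.32168759, 0.67962731])}
top {'fovy': 56.65554397575662, 'cx': 315.97397220068416, 'cy': 232.94637224869498, 'rvec': array([ 2.31888404, -1.86709108,  0.20062807]), 'tvec': array([-0.08639649,  0.51984125,  0.87423143])}
0.1 [-7.14272330e-01 -3.05861474e+00  3.00985365e-03] [0.2764267  0.55975575 0.23024357]
```

View pics/scene0.png

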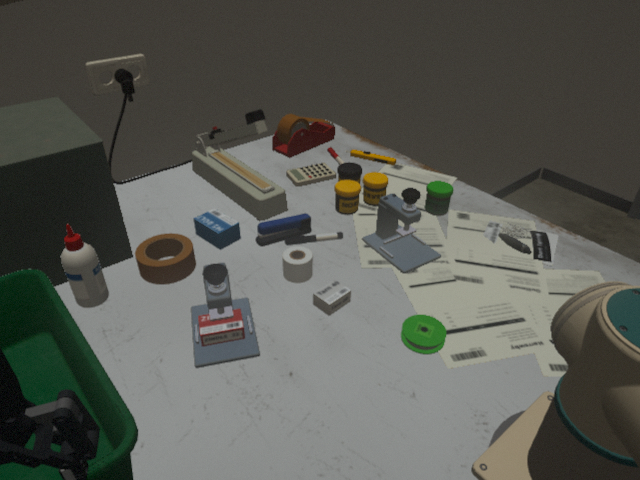

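View pics/top0.png

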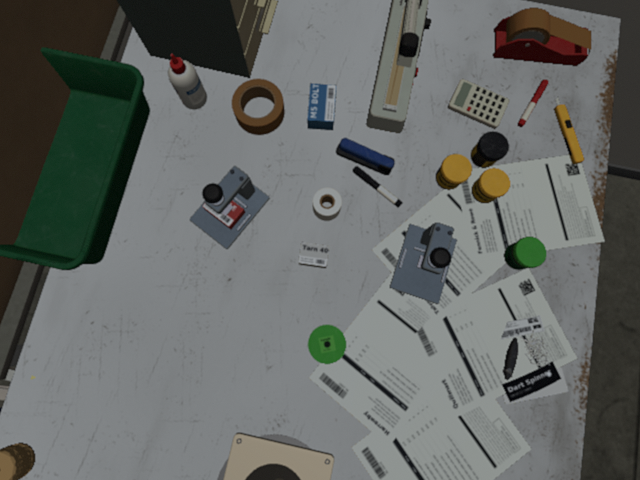

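The carton stamp is the left one: its head is at about (214,272) in scene and (212,193) in top, with the red carton under it. The empty stamp's head is at about (411,195) in scene and (440,258) in top.

```bash
cat > h.py <<'E'
import cv2, numpy as np
def K(c):
    f=240/np.tan(np.radians(c["fovy"]/2)); return f
def rays(c,uv):
    R=cv2.Rodrigues(np.array(c["rvec"]))[0]; f=K(c); uv=np.atleast_2d(uv)
    d=np.c_[(uv[:,0]-c["cx"])/f,(uv[:,1]-c["cy"])/f,np.ones(len(uv))]
    return -R.T@c["tvec"], d@R
def onplane(c,uv,z):
    o,d=rays(c,uv); return o+d*((z-o[2])/d[:,2])[:,None]
def cloud(c,uv,dep):
    o,d=rays(c,uv); return o+d*np.asarray(dep)[:,None]
E
python3 - <<'E'
from workcell import *
from h import *
for n,rois in (("top",{"A":(212,193,26),"B":(440,258,26)}),("scene",{"A":(214,272,24),"B":(411,195,20)})):
    z=np.load(f"pics/{n}0.npz"); p,d=z["p"],z["d"]; c=calibration(n)
    for k,(u,v,r) in rois.items():
        m=np.zeros(p.shape[:2],np.uint8); s=np.s_[v-r:v+r,u-r:u+r]
        m[s]=(p[s].max(2)<62)
        _,L,st,ce=cv2.connectedComponentsWithStats(m); i=1+np.argmax(st[1:,4])
        vv,uu=np.nonzero(L==i); dd=d[vv,uu]; ok=dd>0
        P=cloud(c,np.c_[uu,vv][ok].astype(float),dd[ok])
        T=P[(P[:,2]>.152)&(P[:,2]<.166)]
        print(n,k,st[i],ce[i],"plane.152",onplane(c,ce[i],.152)[0].round(4),"z pct",np.percentile(P[:,2],[5,50,80,95]).round(4),"top pts",len(T),T.mean(0).round(4),(T.min(0)).round(4),T.max(0).round(4))
    if n=="top":
        hsv=cv2.cvtColor(p,cv2.COLOR_RGB2HSV)
        t=p[140:260,170:290]; q=p[210:310,380:480]
        cv2.imwrite("pics/crop.png",cv2.resize(np.hstack([t[:100,:100],q])[:,:,::-1],None,fx=4,fy=4,interpolation=cv2.INTER_CUBIC))
        # base front corners by hand later
        print(onplane(c,[[191,215],[228,248],[270,192]],.012).round(4))
E
```

```text
top A [203 184  20  19 317] [212.33123028 193.05678233] plane.152 [0.5396 0.2309 0.152 ] z pct [0.1479 0.1557 0.1573 0.1585] top pts 262 [0.5397 0.2317 0.1561] [0.5224 0.215  0.1522] [0.5577 0.2501 0.1615]
top B [430 247  21  21 357] [439.96918768 257.11204482] plane.152 [ 0.5105 -0.2103  0.152 ] z pct [0.1502 0.156  0.1576 0.1589] top pts 309 [ 0.5109 -0.2095  0.1561] [ 0.4926 -0.2283  0.152 ] [ 0.5299 -0.1912  0.1606]
[[0.5157 0.3051 0.012 ]
 [0.4618 0.2071 0.012 ]
 [0.6041 0.1479 0.012 ]]
scene A [203 264  24  21 377] [214.82493369 273.46949602] plane.152 [0.5354 0.2384 0.152 ] z pct [0.1391 0.155  0.1573 0.1581] top pts 262 [0.5369 0.2382 0.156 ] [0.5209 0.2191 0.152 ] [0.5557 0.2552 0.1591]
scene B [402 188  18  17 218] [410.51376147 195.38990826] plane.152 [ 0.5053 -0.1996  0.152 ] z pct [0.1371 0.1536 0.157  0.1579] top pts 131 [ 0.5083 -0.2028  0.1558] [ 0.4928 -0.222   0.152 ] [ 0.5239 -0.1877  0.1592]
```

View pics/crop.png

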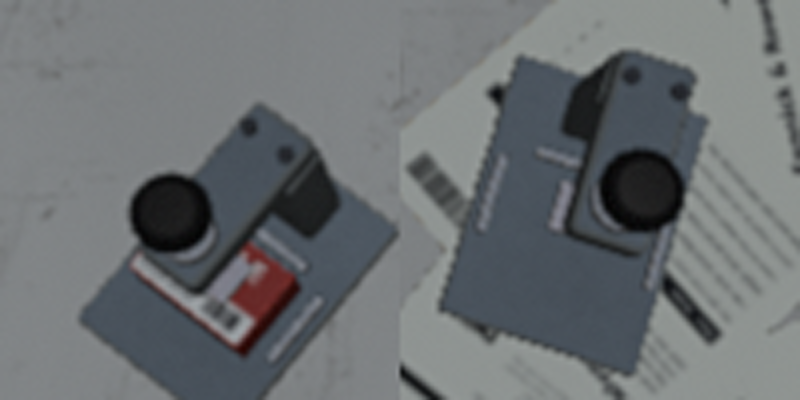

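The crop confirms it: the red carton is under the left stamp's arm, with that head at top-view (212,193). The right stamp is empty. I'll hover over A with the fingers shut and refine the position with the wrist camera.

Run:
```python
from workcell import *
from h import *
clamp(20)
o=get_orientation()
line_to([0.277,0.56,0.30],0.2)
def q(): return get_qpos()
move_pose([0.52,0.22,0.30],o)
pause(0.3)
c=calibration("wrist"); p,d=snapshot("wrist")
np.savez("pics/w0.npz",p=p,d=d); import pickle; pickle.dump(c,open("pics/w0.pkl","wb"))
cv2.imwrite("pics/w0.png",p[:,:,::-1])
R=cv2.Rodrigues(c["rvec"])[0]; X=R@np.array([.5385,.233,.158])+c["tvec"]; f=K(c); print("pred px",f*X[0]/X[2]+c["cx"],f*X[1]/X[2]+c["cy"],X[2])
print("cam",-R.T@c["tvec"],get_clock(),get_ee_pos(),get_qpos())
```

```text
pred px 345.38531976352937 242.517240222524 0.2953471252043101
cam [0.45672402 0.25192926 0.4418241 ] 3.25 [0.51982353 0.22052202 0.30002078] [ 2.86689691e-01  1.41088783e-01 -5.02099133e-02  1.37939600e+00
  9.10050537e-05  7.44456924e-01]
```

View pics/w0.png

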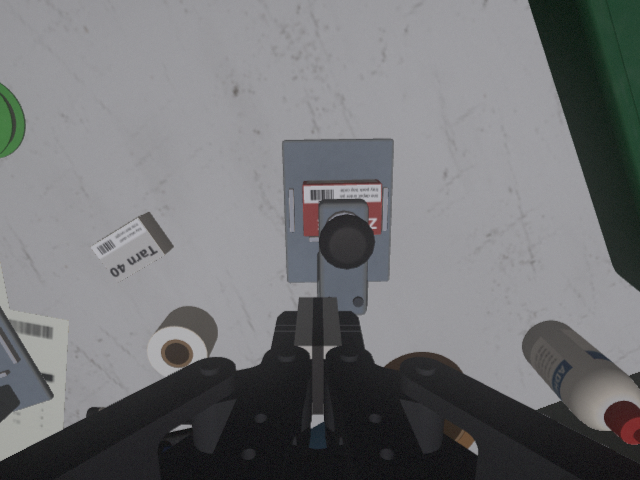

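The wrist view shows head A at about (347,241), against a prediction of (345,242). Next: refine the centre, then press.

Run:
```python
from workcell import *
from h import *
import pickle
z=np.load("pics/w0.npz"); p,d=z["p"],z["d"]; c=pickle.load(open("pics/w0.pkl","rb"))
m=np.zeros(d.shape,np.uint8); s=np.s_[205:277,310:385]; m[s]=p[s].max(2)<62
m=cv2.morphologyEx(m,cv2.MORPH_OPEN,np.ones((7,7),np.uint8))
_,L,st,ce=cv2.connectedComponentsWithStats(m); i=1+np.argmax(st[1:,4])
vv,uu=np.nonzero(L==i); P=cloud(c,np.c_[uu,vv].astype(float),d[vv,uu])
T=P[P[:,2]>np.percentile(P[:,2],50)]
zt=np.percentile(P[:,2],95)
print(st[i],ce[i],onplane(c,ce[i],.152)[0],zt,T.mean(0))
C=onplane(c,ce[i],.152)[0]
assert np.hypot(C[0]-.5385,C[1]-.233)<.008 and abs(zt-.158)<.006
line_to([C[0],C[1],.20],0.12)
t=line_to([C[0],C[1],.150],0.03,contact_N=2.0)
e=get_ee_pos(); print("contact",t,e,get_ft_force(),get_clock())
```

```text
[ 319  215   55   53 2304] [346.30295139 241.33637153] [0.53973364 0.23354433 0.152     ] 0.15825984481248137 [0.53982052 0.23365667 0.16084996]
contact True [0.53957703 0.23347108 0.15604256] [1.57602959 0.31744073 3.03650043] 5.5583
```

Contact came at z=0.156, as expected for the head. Now press to the stop, hold, release and retreat.

Run:
```python
from workcell import *
from h import *
e=get_ee_pos(); x,y=.5397,.2335
t=line_to([x,y,.140],0.02,contact_N=14)
print("stop",t,get_ee_pos(),get_ft_force())
pause(0.5)
print("hold",get_ee_pos(),get_ft_force())
if get_ee_pos()[2]<.1455:
    line_to([x,y,.165],0.04); line_to([x,y,.30],0.15)
    line_to([.52,.22,.30]); pause(.3)
    c=calibration("wrist"); p,d=snapshot("wrist"); cv2.imwrite("pics/w1.png",p[:,:,::-1])
    P=cloud(c,[[346.,241.]],[d[241,346]]); print("head",P)
    print(get_ft_force())
print(get_clock())
```

```text
stop True [0.5396235  0.23352967 0.14438574] [-2.47014198  0.31681861  6.90597798]
hold [0.53964466 0.23349954 0.14446137] [-1.40971791 -0.6168512   6.80507572]
head [[0.53844595 0.23327732 0.15681868]]
[-0.14799769 -0.7975713   0.4079821 ]
9.05
```

View pics/w1.png

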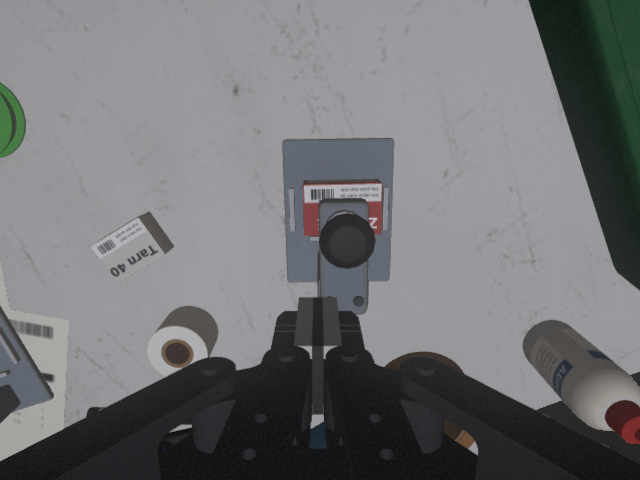

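The head is back up at z≈0.157 and the carton hasn't moved, at (343,207). The hold was at 0.1445 m and 6.8 N, which leaves little margin before the stop. There's plenty of time, so I'll press once more, firmly onto the stop.

Run:
```python
from workcell import *
from h import *
x,y=.5397,.2335
line_to([x,y,.30]); line_to([x,y,.165],0.12)
t=line_to([x,y,.146],0.03,contact_N=30)
z=.146
for z in (.1445,.1435,.1428,.1420,.1412):
    t=line_to([x,y,z],0.01,contact_N=25); pause(.15)
    F=get_ft_force(); print(z,t,get_ee_pos()[2],F)
    if F[2]>13 or t: break
pause(.4); print("hold",get_ee_pos(),get_ft_force())
line_to([x,y,.165],0.04); line_to([x,y,.30],0.15)
line_to([.52,.22,.30]); pause(.3)
c=calibration("wrist"); p,d=snapshot("wrist"); cv2.imwrite("pics/w2.png",p[:,:,::-1])
print("head",cloud(c,[[346.,241.]],[np.median(d[236:246,341:351])]),get_ft_force(),get_clock())
p0=np.load("pics/w0.npz")["p"]
print("carton change",np.abs(p[175:240,280:395].astype(int)-p0[175:240,280:395]).mean())
```

```text
0.1445 False 0.14541076760506014 [-0.54322676 -0.09639266  6.07461289]
0.1435 False 0.1444453196870836 [-0.36269629 -0.1381036   6.100313  ]
0.1428 False 0.1440304396617109 [-0.92257981 -0.12685454  7.47222487]
0.142 False 0.14398414852343697 [-1.76826766 -0.35802737 10.77736674]
0.1412 False 0.14394261214621518 [-2.99247453 -1.22932672 14.52106519]
hold [0.54055064 0.23378671 0.14399738] [-3.22104353 -0.72327227 14.70539455]
head [[0.53821235 0.23333012 0.15763975]] [-0.39321762 -0.49604563  0.15408021] 16.3167
carton change 6.153534002229654
```

View pics/w2.png

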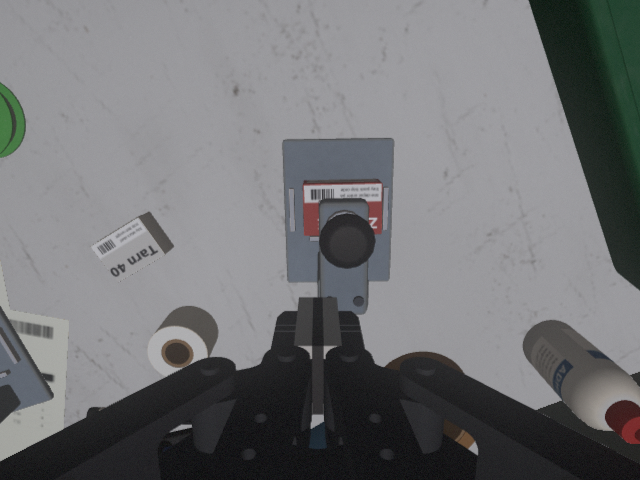

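The carton is still in place at (343,207), the head is up at (347,241), and the robot is clear.

```bash
python3 -c "
from workcell import *
print(job_done())"
```

```text
the job is handed in; nothing more can be done
None
```

I handed the job in: the carton's stamp was pressed to its firm stop (0.144 m, about 14.7 N) and held, then sprang back up; the carton stayed in place and I never went near the empty stamp.

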